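# Seat the pan support on the camp cooker

## Robot

A 7-joint arm with a two-finger parallel gripper is mounted at the origin on the work surface. World frame = base frame: x ahead of the robot, y to its left, z up, the work surface at z = 0. Lengths are in m, angles in rad, forces in N, time in s.
With the tool pointing down it reaches from about 0.35 to 0.9 m from the base axis. Payload 7.2 kg.
Tool frame: the origin (TCP) lies at the centre of the arm's flange, where the gripper is bolted on; the fingertips stand 173 mm ahead of it and the grasp point (between the pads) lies 155 mm ahead of it (ctrl.grip_depth is the distance from the TCP to the grasp point, in m); z points along the fingers, x is the direction in which the jaws open and shut, and the axes are right-handed (so a half turn about z gives the same grasp; the last joint's range is limited). The gripper opens to 85 mm and grips with 20 to 120 N. Pads are 22 mm wide; open, the fingers measure 114 mm over their backs; the gripper's body (76 mm by 85 mm) begins 54 mm behind the grasp point. The pads swing forward as they close: fully open they stand 13 mm farther back than shut.
Start: joints at [1.182, 0.411, -0.013, 1.596, 0.006, 1.134, -0.082], TCP at [0.197, -0.593, 0.405] pointing down, gripper open.
Joint ranges: [-2.95, 2.95], [-0.29, 1.99], [-1.47, 1.44], [0.14, 2.54], [-1.03, 4.17], [0.13, 1.85], [-2.86, 2.86]. Speed limits (rad/s): [2.39, 2.39, 3.01, 3.01, 3.14, 3.14, 3.14].

## Interface

Orientations are given as [roll, pitch, yaw] about the fixed x, y, z axes, in that order (R = Rz(yaw) Ry(pitch) Rx(roll)).
In Python, from plant import ctrl gives the robot as it stands. The module is installed in compiled form; this text tells all that it offers.
- The arm moves only by the shell command python3 -m crank 'ROWS' [OPENING] [FORCE]. ROWS is JSON, a list that holds one entry, the list of rows, each a list of 4 numbers: the shift along the tool's x, y, z in cm, then the turn about the tool's z in rad. In form: [[[x, y, z, roll], ...]]. A call has exactly 5 rows; each row is the pose to reach, as a shift and turn from the pose commanded when the call began, along the tool's axes at that moment; what a row does not reach only later rows make up. A row lasts 1/12 s, in which the tool goes at most 41.7 mm and 7.16 degrees, less where a joint would pass 70% of its speed; a pose out of reach is approached as far as the arm can. A call with a gripper value outside its range is refused whole. OPENING is the opening, from 0 (shut) to 1 (fully open), set as the call begins (- or left out, the last holds). The fingers move at their own pace and stop on an object; FORCE is the grip in N (left out, the last holds). Time passes only in rows, so rows that repeat a pose let the fingers close, or fill a call up. It gives the time, the measured TCP pose, the force and the opening at its end, in the units of the state.
- ctrl.state(): the state, without advancing time (a new reading comes with each control period).
- ctrl.camera(name): name is "side" or "top" or "wrist"; returns (picture, depth): 400x640x3 uint8, blue, green, red; 400x640 float32, m along the optical axis (not along the pixel's ray), 0 where there is no reading.
- ctrl.camera_params(name): a dict with "fovy" (degrees; the focal length in pixels is half the picture's height over the tangent of half this angle, whatever the lens; pixels are square), "cx", "cy" (the principal point, pixels), "position" and "attitude" of the camera in the world; the wrist camera has in their place "mount" (4x4, takes a point from camera to tool coordinates, whose origin is the TCP and whose axes are the tool frame's). Camera axes: x right, y up, looking along -z (the intrinsics and any distortion apply to the point x, -y, -z); pixel columns grow to the right and rows downward; lengths in m; the calibration is good to about 2 mm. A picture is of the moment at which its call begins: read the wrist's pose just before it. camera_params takes no time and is no camera call.
- ctrl.job_done(): hands the job in, once; it reports no verdict.
The state is a dict: "clock": time; "qpos": joint angles; "dq": joint speeds; "joint_efforts": joint torques, N m; "ee_pos": TCP position; "tool_rot": TCP orientation; "contact_force": force on the tool from outside, world axes, zero at the start; "ft_torque": the same for the moment, N m; "width": finger opening in m.
Only numpy, scipy, OpenCV 4.12 (cv2) and the standard library are available. Lean on these libraries where they do the work, as an engineer would, in place of code of your own. Each camera call takes 0.05 s, during which the arm holds its last target. There are 200 camera calls.

## Task

The camp cooker's round pan support has been dropped back on turned the wrong way, so it is perched on the locating pin. With your fingertips push it round, without lifting it off, until the notch in its rim comes to the pin at the front, then press it down past its spring catches until it sits fully home and flat on the cooker. Leave the gas knob and the camping gear round the cooker alone.

Things in the scene. Friction and masses are not known exactly. Their poses are not given: they have to be found in the camera images.
- cooker: single-burner camp cooker, dark green enamel box 290 x 290 mm, fixed; flat deck 75 mm above the console. Origin: centre of its underside, on the burner's axis; x to its back (the gas knob is on its -x side), z up. In the middle a steel burner bowl, radius 43 mm, 15 mm high, carries the burner, whose black cap (radius 35 mm) tops out 28 mm above the deck
- pin (a point): foot, at deck level, of the upright, round-nosed brass locating pin at the front of the deck, 7 mm thick, 12.5 mm high, 93 mm from the burner's axis on the gas knob's side, beside a white index line on the deck; its outer edge shows just beyond the pan support's rim
- pan_support: loose pan support, about 0.45 kg: bright steel ring plate, outer diameter 190 mm, 88 mm hole that turns round the burner bowl with under 1 mm play all round, 4 mm thick, with four dark arms on top and four dimples under it that stand 2 mm off its underside. Origin: centre of the plate's underside; x points away from the notch, z up. Until its notch meets the pin it lies slightly tilted on top of the pin
- notch (a point): middle of the notch in the pan support's rim (14 mm wide, 11 mm deep, open outward), 93 mm from its centre, level with its underside. At the pin it drops part-way over it, the plate then resting about 9 mm above the deck on three spring catches round the burner; about 8 N pressed down in the middle (10 to 25 N off to one side) snaps it home: dimples on the deck, this point 2 mm above pin
- rest_top (a point): on the pan support's axis, level with the arms' tops, 40 mm above the plate's underside. The four arms are upright, radial, 5 mm thick, at 45, 135, 225 and 315 degrees from the pan support's x; from 52 to 90 mm radius they are solid from plate to top; from 17 to 53 mm radius only a bar 30 to 40 mm above the underside reaches in over the burner
- gas_knob (a joint): black gas knob, 38 mm across, on the cooker's front face; 0 = off, grows as it is turned on (rad)
- peg_rack: slotted wooden rack 150 x 116 mm holding six silver tent pegs lying along its x axis (190 mm long, tops 44 mm high); origin: centre of its underside
- mallet: yellow plastic mallet lying down, 290 mm long along its x axis, head 52 mm thick and 90 mm across at +x, up to 52 mm high; origin: on the console about the middle of its length
- puller: steel peg puller hook with a black T-grip, lying down, 170 mm long along its x axis, 18 mm high; origin: on the console near its middle
- tumbler_center (a point): small glass tumbler standing upside down, 72 mm across, 92 mm high; this point is its centre, half-way up
Things that resemble listed ones, but are neither listed nor needed, are in the scene too. What is meant by the pan_support is not green or turquoise, and is the larger of those in its own colour.

How it is judged:
By the outcome, as a careful person would: the job done as asked, in the order asked, and still so for the second after the job is handed in, with the robot touching nothing.
It also fails if it takes over 58 s, if anything falls off the work surface, if the arm or the gripper's body presses on something with over 40 N, if the wrist force passes 120 N, or if a joint passes its speed limit or range.

## Working session

There is one attempt and no reset: what is moved stays moved. The work goes in short steps, Python scripts to look and compute and a shell command to move; the robot and the scene stay as the last step left them, time stands still between calls to the robot, and variables do not carry over. Pictures are saved under pics/ and viewed, on a budget of 10 in all, crops included, one or two more only if the job needs it, and the job is handed in when it is done.

```bash
mkdir -p pics; ls
cat > h.py <<'E'
import numpy as np, cv2
from scipy.spatial.transform import Rotation as R
from plant import ctrl
def grab(n):
    s=ctrl.state(); p=ctrl.camera_params(n); im,d=ctrl.camera(n); return s,p,im,d
E
python3 - <<'E'
from h import *
s=ctrl.state(); print(s['clock'],s['ee_pos'],s['tool_rot'],s['width'],s['contact_force'],ctrl.grip_depth)
ims=[]
for n in ('top','side'):
    s,p,im,d=grab(n); print(n,p, (d>0).mean()); cv2.imwrite(f'pics/{n}0.png',im); np.savez(f'{n}0.npz',im=im,d=d)
print(ctrl.camera_params('wrist'))
E
```

```text
pics
0.0 [ 0.19704061 -0.59290833  0.40383562] [ 3.14149634e+00  1.63017627e-03 -1.24991035e+00] 0.08543248365923081 [-0.45189012  0.27118433  0.05955323] 0.1547
top {'fovy': 54.645511881513265, 'cx': 321.62017080943957, 'cy': 204.96551647920276, 'position': array([0.38189454, 0.055052  , 1.03748435]), 'attitude': array([ 0.21892581, -0.00590765, -1.47703332])} 0.9959609375
side {'fovy': 42.29663685561948, 'cx': 328.7265507034299, 'cy': 196.3420447029346, 'position': array([-0.06395666,  0.90822869,  1.24094486]), 'attitude': array([ 0.75600216, -0.01546853, -2.48296204])} 0.995828125
{'fovy': 71.83967877417332, 'cx': 320.3128352001351, 'cy': 201.4359909648292, 'mount': array([[ 9.99999360e-01,  1.47726471e-04, -1.12189573e-03,
        -5.33613406e-04],
       [-1.57854511e-04, -9.63536286e-01, -2.67577653e-01,
        -6.68339426e-02],
       [-1.12051554e-03,  2.67577659e-01, -9.63535646e-01,
         2.92945816e-02],
       [ 0.00000000e+00,  0.00000000e+00,  0.00000000e+00,
         1.00000000e+00]])}
```

View pics/top0.png

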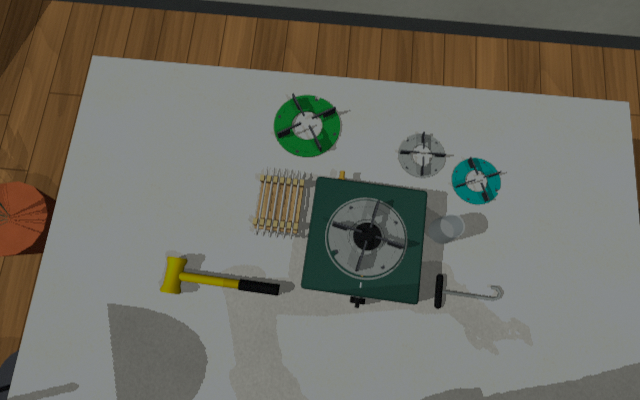

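View pics/side0.png

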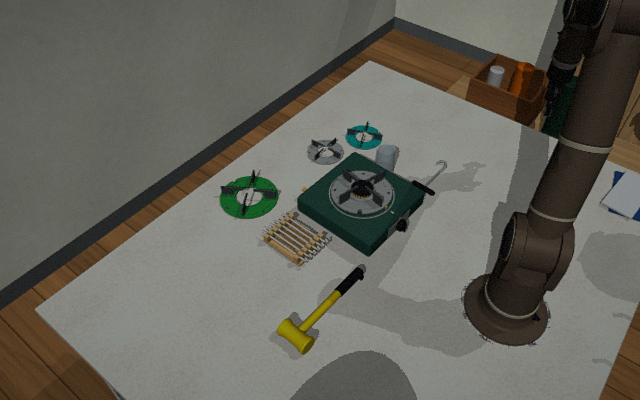

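The top view shows the cooker at about (367,240), with the knob at (357,300) and the index line at (361,285). The notch isn't resolved at this scale, so I'll crop in and compute positions.

```bash
cat >> h.py <<'E'
def pose(p,s=None):
    if 'mount' in p:
        T=np.eye(4);T[:3,:3]=R.from_euler('xyz',s['tool_rot']).as_matrix();T[:3,3]=s['ee_pos'];return T@p['mount']
    T=np.eye(4);T[:3,:3]=R.from_euler('xyz',p['attitude']).as_matrix();T[:3,3]=p['position'];return T
def ray(p,uv,z,s=None):
    T=pose(p,s);f=200/np.tan(np.radians(p['fovy']/2));uv=np.atleast_2d(uv).astype(float)
    d=np.c_[(uv[:,0]-p['cx'])/f,-(uv[:,1]-p['cy'])/f,-np.ones(len(uv))]@T[:3,:3].T
    return T[:3,3]+d*((z-T[2,3])/d[:,2])[:,None]
def proj(p,X,s=None):
    T=pose(p,s);f=200/np.tan(np.radians(p['fovy']/2));c=(np.atleast_2d(X)-T[:3,3])@T[:3,:3]
    return np.c_[p['cx']-f*c[:,0]/c[:,2],p['cy']+f*c[:,1]/c[:,2]]
def rect(p,im,c,yaw,z,half=0.11,n=560,s=None):
    """deck-plane orthophoto, cooker x up, y left"""
    g=np.linspace(half,-half,n);X,Y=np.meshgrid(g,g,indexing='ij')
    P=np.stack([c[0]+X*np.cos(yaw)-Y*np.sin(yaw),c[1]+X*np.sin(yaw)+Y*np.cos(yaw),0*X+z],-1).reshape(-1,3)
    uv=proj(p,P,s).reshape(n,n,2).astype(np.float32);return cv2.remap(im,uv[...,0],uv[...,1],cv2.INTER_CUBIC)
E
python3 - <<'E'
from h import *
p=ctrl.camera_params('top');im=np.load('top0.npz')['im'];d=np.load('top0.npz')['d']
hsv=cv2.cvtColor(im,cv2.COLOR_BGR2HSV)
# deck by depth-> world height
T=pose(p);f=200/np.tan(np.radians(p['fovy']/2));v,u=np.mgrid[:400,:640]
c=np.stack([(u-p['cx'])/f*d,-(v-p['cy'])/f*d,-d],-1)@T[:3,:3].T+T[:3,3]
green=((hsv[...,0]>65)&(hsv[...,0]<95)&(hsv[...,1]>80)&(c[...,2]>.065)&(c[...,2]<.085))
green[:, :290]=0;green[:,440:]=0
h=cv2.convexHull(np.argwhere(green)[:,::-1].astype(np.int32))
w=ray(p,h[:,0],.075)
r=cv2.minAreaRect((w[:,:2]*1000).astype(np.float32));print(r, np.median(c[green][:,2]))
ctr=np.array(r[0])/1000
k=ray(p,[[361,285]],.075)[0];print('idx',k, np.arctan2(*(ctr-k[:2])[::-1]))
for yaw in np.radians([r[2],r[2]-90,r[2]+90,r[2]+180]): print(yaw)
for nm,uv,z in [('puller',[469,292],.01),('mallet',[225,282],.02),('tumb',[450,228],.09),('rack',[281,204],.04)]: print(nm,ray(p,[uv],z)[0])
a=np.arctan2(*(ctr-k[:2])[::-1]);yaw=min([np.radians(r[2]+90*i) for i in range(-4,5)],key=lambda t:abs(t-a));print(ctr,yaw)
cv2.imwrite('pics/rect0.png',rect(p,im,ctr,yaw,.088))
E
```

```text
((522.1461791992188, -47.54078674316406), (285.825927734375, 284.46014404296875), 87.43130493164062) 0.07462756082220945
idx [ 0.40584455 -0.04478319  0.075     ] -0.0237063254060345
1.5259641403722848
-0.044832186422611914
3.096760467167181
4.667556793962078
puller [ 0.41599375 -0.33202894  0.01      ]
mallet [0.38192478 0.29889703 0.02      ]
tumb [ 0.56426899 -0.25315936  0.09      ]
rack [0.59582779 0.17694506 0.04      ]
[ 0.52214618 -0.04754079] -0.044832186422611914
```

View pics/rect0.png

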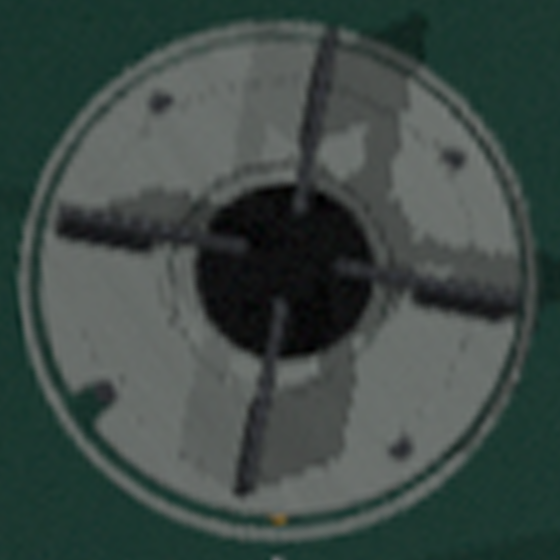

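The rectified view (cooker x up, y left) has its centre near (280,278), the pin at (280,518) and the notch at (95,402). The notch is about 56° to the left of the pin, so the support must turn about +56° (CCW). I'll measure the fingertip depth from the wrist camera and move over the burner.

```bash
python3 - <<'E'
from h import *
s,p,im,d=grab('wrist');f=200/np.tan(np.radians(p['fovy']/2));v,u=np.mgrid[:400,:640]
c=np.stack([(u-p['cx'])/f*d,-(v-p['cy'])/f*d,-d],-1)@p['mount'][:3,:3].T+p['mount'][:3,3]
m=(d>0)&(c[...,2]<.21);t=c[m];print(m.sum(),np.percentile(t[:,2],[50,99,100]))
q=t[t[:,2]>np.percentile(t[:,2],99)-.01];print(q.min(0),q.max(0),np.abs(q[:,0]).min())
E
python3 -m crank '[[[-2.1,-2.4,0,0],[-4.2,-4.8,0,0],[-6.2,-7.2,0,0],[-8.3,-9.6,0,0],[-10.4,-12,0,0]]]' 1
python3 -m crank '[[[-2.1,-2.4,0,0],[-4.2,-4.8,0,0],[-6.2,-7.2,0,0],[-8.3,-9.6,0,0],[-10.4,-12,0,0]]]'
python3 -m crank '[[[-2.1,-2.4,0,0],[-4.2,-4.8,0,0],[-6.2,-7.2,0,0],[-8.3,-9.6,0,0],[-10.4,-12,0,0]]]'
python3 -m crank '[[[-2.1,-2.4,0,0],[-4.2,-4.8,0,0],[-6.2,-7.2,0,0],[-8.3,-9.6,0,0],[-10.4,-12,0,0]]]'
```

```text
51951 [0.08978923 0.15048876 0.15968116]
[-0.05721492 -0.01084258  0.14049755] [0.05607457 0.01270951 0.15968116] 0.04171914750431311
clock: 0.57
ee_pos: [0.2786, -0.4552, 0.4044]
tool_rot: [3.141, 0.0, -1.25]
contact_force: [0.8, -0.2, 0.5]
width: 0.0853
clock: 0.98
ee_pos: [0.3597, -0.3186, 0.4047]
tool_rot: [3.142, -0.0, -1.25]
contact_force: [0.5, -0.1, 0.4]
width: 0.0854
clock: 1.4
ee_pos: [0.4407, -0.1821, 0.4047]
tool_rot: [3.142, -0.0, -1.25]
contact_force: [0.8, -0.7, -1.0]
width: 0.0852
clock: 1.82
ee_pos: [0.5219, -0.0456, 0.4046]
tool_rot: [3.141, -0.0, -1.25]
contact_force: [0.5, 0.0, -0.5]
width: 0.0854
```

```bash
python3 -m crank '[[[0,0,0,-0.1],[0,0,0,-0.2],[0,0,0,-0.23],[0,0,0,-0.23],[0,0,0,-0.23]]]'
python3 - <<'E'
from h import *
s,p,im,d=grab('wrist');np.savez('w1.npz',im=im,d=d,e=s['ee_pos'],r=s['tool_rot']);c=np.array([.5221,-.0475])
cv2.imwrite('pics/w1.png',np.hstack([cv2.resize(rect(p,im,c,-.045,.088,s=s),(440,440)),cv2.resize(im,(352,220))[:0].reshape(0,352,3) if 0 else np.vstack([cv2.resize(im,(352,220)),np.zeros((220,352,3),np.uint8)])]))
E
```

```text
clock: 2.23
ee_pos: [0.5213, -0.0471, 0.4045]
tool_rot: [3.141, 0.0, -1.022]
contact_force: [0.1, -0.7, -0.7]
width: 0.0852
```

View pics/w1.png

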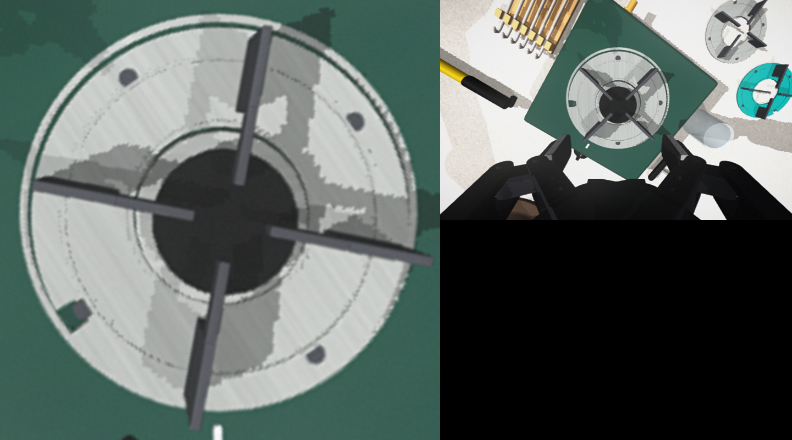

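The wrist ortho confirms the centre at about (221,218) and the notch at (72,316), which is 56.5° from the pin. The tool lies between the arms, so I'll descend.

```bash
python3 -m crank '[[[0,0,2.5,0],[0,0,5,0],[0,0,7.5,0],[0,0,10,0],[0,0,11.5,0]]]'
python3 -m crank '[[[0,0,1.5,0],[0,0,2.5,0],[0,0,3.2,0],[0,0,3.2,0],[0,0,3.2,0]]]'
python3 -m crank '[[[0,0,0,-0.09],[0,0,0,-0.18],[0,0,0,-0.27],[0,0,0,-0.36],[0,0,0,-0.40]]]'
python3 -m crank '[[[0,0,0,-0.04],[0,0,0,-0.08],[0,0,0,-0.12],[0,0,0,-0.16],[0,0,0,-0.20]]]'
```

```text
clock: 2.7
ee_pos: [0.5205, -0.0473, 0.2874]
tool_rot: [3.14, 0.001, -1.022]
contact_force: [-0.9, -0.8, 1.2]
width: 0.0855
clock: 3.12
ee_pos: [0.5216, -0.047, 0.2579]
tool_rot: [-3.141, -0.0, -1.02]
contact_force: [-0.3, -0.5, 0.1]
width: 0.0853
clock: 3.53
ee_pos: [0.5219, -0.0471, 0.2589]
tool_rot: [-3.141, -0.002, -0.615]
contact_force: [0.3, 1.0, 0.1]
width: 0.0851
clock: 3.95
ee_pos: [0.5218, -0.0474, 0.259]
tool_rot: [3.142, -0.002, -0.42]
contact_force: [-0.5, -0.9, 0.2]
width: 0.0854
```

```bash
python3 -c "
from h import *
print(ctrl.state()['ft_torque'])"
python3 -m crank '[[[0,0,0,-0.06],[0,0,0,-0.12],[0,0,0,-0.18],[0,0,0,-0.24],[0,0,0,-0.30]]]'
python3 -m crank '[[[0,0,0,-0.06],[0,0,0,-0.12],[0,0,0,-0.18],[0,0,0,-0.24],[0,0,0,-0.30]]]'
python3 - <<'E'
from h import *
print(ctrl.state()['ft_torque'])
c=np.array([.5221,-.0475]);o=[]
for n in('top','wrist'):
    s,p,im,d=grab(n);o.append(cv2.resize(rect(p,im,c,-.045,.086,s=s),(400,400)))
cv2.imwrite('pics/a2.png',np.hstack(o))
E
```

```text
[-0.1244276   0.03025935 -0.26252661]
clock: 4.37
ee_pos: [0.5218, -0.0477, 0.259]
tool_rot: [3.14, -0.002, -0.119]
contact_force: [-1.4, -0.9, 1.8]
width: 0.0855
clock: 4.78
ee_pos: [0.5219, -0.0482, 0.2593]
tool_rot: [3.139, -0.001, 0.18]
contact_force: [-1.1, -3.7, 3.6]
width: 0.0852
[-0.82640765  0.24643348 -0.57538359]
```

View pics/a2.png

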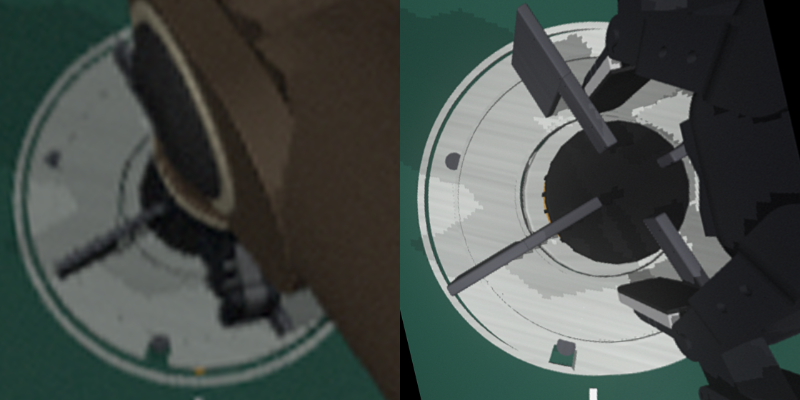

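The wrist view shows the notch at (563,355) and the index line at (593,395), so about 13° remain. I'll continue gently.

```bash
python3 -m crank '[[[0,0,0,-0.04],[0,0,0,-0.08],[0,0,0,-0.12],[0,0,0,-0.15],[0,0,0,-0.18]]]'
python3 -m crank '[[[0,0,0,-0.01],[0,0,0,-0.02],[0,0,0,-0.03],[0,0,0,-0.04],[0,0,0,-0.05]]]'
python3 - <<'E'
from h import *
print(ctrl.state()['ft_torque'])
c=np.array([.5221,-.0475]);o=[]
for n in('top','wrist'):
    s,p,im,d=grab(n);o.append(cv2.resize(rect(p,im,c,-.045,.086,s=s),(400,400)))
cv2.imwrite('pics/a3.png',np.hstack(o))
E
```

```text
clock: 5.3
ee_pos: [0.5222, -0.0482, 0.259]
tool_rot: [3.139, -0.002, 0.357]
contact_force: [-1.0, -3.4, 2.4]
width: 0.0855
clock: 5.72
ee_pos: [0.5222, -0.0481, 0.2586]
tool_rot: [3.139, -0.002, 0.406]
contact_force: [2.0, -6.8, 3.1]
width: 0.0854
[-0.9920959  -0.53477312 -0.47957098]
```

View pics/a3.png

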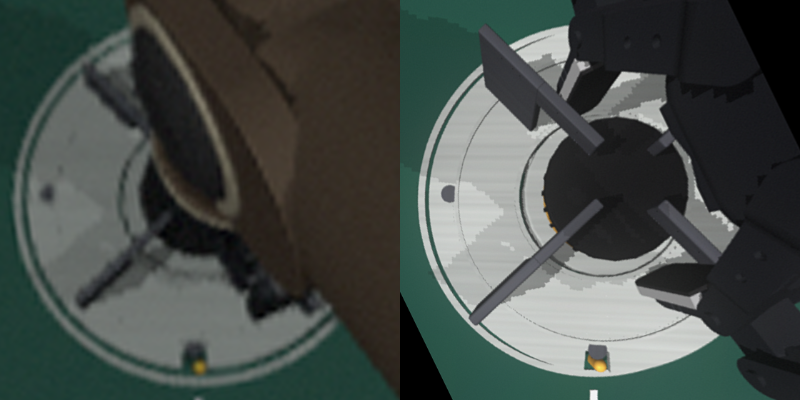

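The notch has reached the pin: notch at (597,358), pin at (600,365). I'll nudge it about 1° more, back off, lift clear, and check the plate's height and tilt by depth.

```bash
python3 -m crank '[[[0,0,0,-0.01],[0,0,0,-0.015],[0,0,0,-0.015],[0,0,0,0.03],[0,0,0,0.08]]]'
python3 -m crank '[[[0,0,-1.5,0],[0,0,-3,0],[0,0,-5,0],[0,0,-7,0],[0,0,-9,0]]]'
cat >> h.py <<'E'
def look(name):
    c=np.array([.5221,-.0475]);y=-.045;o=[]
    for n in('top','wrist'):
        s,p,im,d=grab(n);o.append(cv2.resize(rect(p,im,c,y,.086,s=s),(400,400)))
        T=pose(p,s);f=200/np.tan(np.radians(p['fovy']/2));v,u=np.mgrid[:400,:640]
        w=np.stack([(u-p['cx'])/f*d,-(v-p['cy'])/f*d,-d],-1)@T[:3,:3].T+T[:3,3]
        q=(w[...,:2]-c)@np.array([[np.cos(y),-np.sin(y)],[np.sin(y),np.cos(y)]]);r=np.hypot(*np.moveaxis(q,-1,0));z=w[...,2]
        g=(d>0)&(z>.07)&(z<.1);pl=g&(r>.055)&(r<.085);dk=g&(r>.103)&(r<.125)&(z<.081)
        def fit(m):
            A=np.c_[q[m],np.ones(m.sum())];zz=z[m];k=np.ones(len(zz),bool)
            for _ in range(4): b=np.linalg.lstsq(A[k],zz[k],rcond=None)[0];k=abs(zz-A@b)<.003
            return b
        if pl.sum()>100 and dk.sum()>100: 
            a,b=fit(pl),fit(dk);print(n,'plate top above deck mm',1e3*(a-b)[2],'tilt over 93mm x,y',93*(a-b)[:2],pl.sum(),dk.sum())
    cv2.imwrite(name,np.hstack(o))
E
python3 -c "
from h import *
look('pics/a4.png')"
```

```text
clock: 6.23
ee_pos: [0.5214, -0.0466, 0.258]
tool_rot: [-3.141, -0.001, 0.326]
contact_force: [0.0, 0.5, -0.3]
width: 0.0855
clock: 6.65
ee_pos: [0.5212, -0.0462, 0.3487]
tool_rot: [-3.141, -0.0, 0.329]
contact_force: [-0.2, -0.1, -0.5]
width: 0.0851
top plate top above deck mm 11.002525251454356 tilt over 93mm x,y [-3.18090256 -5.6696738 ] 1126 1529
wrist plate top above deck mm 11.038159138560932 tilt over 93mm x,y [-3.08124978 -5.65162297] 14955 16339
```

View pics/a4.png

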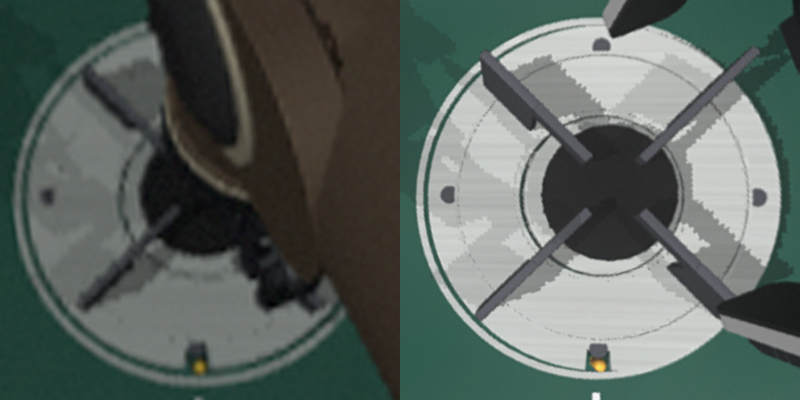

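The notch is lined up with the pin, at (598,357) and (599,365). The plate is still tilted, highest at the front-right. I'll turn the fingers over the front-right and back-left arms and press on their tops.

```bash
python3 -m crank '[[[0,0,0,-0.1],[0,0,0,-0.2],[0,0,0,-0.3],[0,0,0,-0.39],[0,0,0,-0.41]]]'
python3 -m crank '[[[0,0,1.5,0],[0,0,3,0],[0,0,4.5,0],[0,0,5.3,0],[0,0,5.3,0]]]'
python3 -m crank '[[[0,0,0.2,0],[0,0,0.4,0],[0,0,0.6,0],[0,0,0.8,0],[0,0,1.0,0]]]'
python3 -m crank '[[[0,0,0.1,0],[0,0,0.2,0],[0,0,0.3,0],[0,0,0.3,0],[0,0,0.3,0]]]'
```

```text
clock: 7.17
ee_pos: [0.5211, -0.0466, 0.347]
tool_rot: [-3.14, 0.0, 0.744]
contact_force: [-0.6, -0.5, 0.4]
width: 0.0852
clock: 7.58
ee_pos: [0.5207, -0.0468, 0.2929]
tool_rot: [-3.139, 0.002, 0.739]
contact_force: [-0.6, 0.1, -0.3]
width: 0.0856
clock: 8.0
ee_pos: [0.5215, -0.047, 0.285]
tool_rot: [3.141, -0.0, 0.74]
contact_force: [-1.5, -0.9, 4.6]
width: 0.0855
clock: 8.42
ee_pos: [0.5214, -0.0471, 0.2818]
tool_rot: [3.141, 0.0, 0.74]
contact_force: [0.2, -0.2, 0.6]
width: 0.0855
```

```bash
python3 -m crank '[[[0,0,0.1,0],[0,0,0.2,0],[0,0,0.3,0],[0,0,0.3,0],[0,0,0.3,0]]]'
python3 -m crank '[[[0,0,0.1,0],[0,0,0.2,0],[0,0,0.3,0],[0,0,0.3,0],[0,0,0.3,0]]]'
```

```text
clock: 8.83
ee_pos: [0.5215, -0.0471, 0.2788]
tool_rot: [3.141, -0.0, 0.74]
contact_force: [-0.3, -0.8, 2.5]
width: 0.0853
clock: 9.25
ee_pos: [0.522, -0.0474, 0.2767]
tool_rot: [3.139, -0.0, 0.74]
contact_force: [-1.8, -3.8, 11.8]
width: 0.0854
```

```bash
python3 -m crank '[[[0,0,0.1,0],[0,0,0.2,0],[0,0,0.3,0],[0,0,0.3,0],[0,0,0.3,0]]]'
python3 -m crank '[[[0,0,0.1,0],[0,0,0.2,0],[0,0,0.3,0],[0,0,0.3,0],[0,0,0.3,0]]]'
python3 -m crank '[[[0,0,-1,0],[0,0,-3,0],[0,0,-5,0],[0,0,-7.5,0],[0,0,-10,0]]]'
python3 -c "
from h import *
look('pics/a5.png')"
```

```text
clock: 9.67
ee_pos: [0.5221, -0.0471, 0.276]
tool_rot: [3.137, 0.0, 0.739]
contact_force: [-11.2, -5.1, 37.1]
width: 0.0851
clock: 10.08
ee_pos: [0.5222, -0.0467, 0.2753]
tool_rot: [3.135, 0.001, 0.739]
contact_force: [-20.4, -6.3, 63.5]
width: 0.0853
clock: 10.5
ee_pos: [0.5212, -0.0466, 0.3703]
tool_rot: [-3.141, -0.0, 0.741]
contact_force: [0.9, -0.4, -1.1]
width: 0.0855
top plate top above deck mm 5.83779798345549 tilt over 93mm x,y [0.0356093  0.00399507] 1162 1549
wrist plate top above deck mm 5.768939330685327 tilt over 93mm x,y [-0.04532758 -0.01166503] 12271 14627
```

View pics/a5.png

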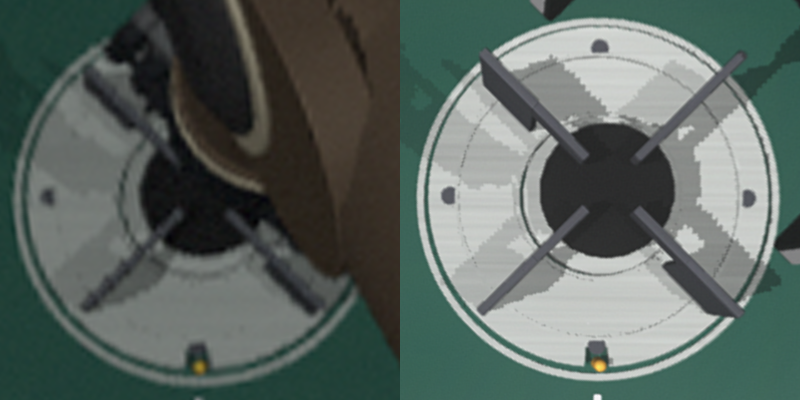

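The plate top is 5.8 mm above the deck, against 6 mm when home, and it is flat. The pin stands in the notch at (599,365), and the robot is clear. I'll hand in.

```bash
python3 -c "
from h import *
print(ctrl.job_done(), ctrl.state()['clock'])"
```

```text
the job is handed in; nothing more can be done
the job is handed in; nothing more can be done
```

The pan support is fully home and flat on the cooker, with the pin in its notch, and the job was handed in at about 10.5 s. I pushed the support round about 56° counter-clockwise with the two open fingertips against opposite arms. Then I pressed it down on the tops of two opposite arms until the catches gave.

- **Seating:** the plate's top is 5.8 mm above the deck by both the top and wrist cameras, against 6 mm expected when home. Tilt is under 0.1 mm over 93 mm.
- **Before pressing:** the support was tilted about 4°, not flat on its catches. The notch was already over the pin, and the press levelled it.
- **Force:** the last press reached about 64 N straight down, more than the job needed, as the support was already home. That load was through the fingertips and well below the 120 N wrist limit.
- **Surroundings:** the arm never reached down near the gas knob or the camping gear. I did not measure their positions again afterwards.

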